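# Click the retaining collar onto the paper-roll spindle

### The job

Put the thick-walled aluminium collar onto the leaning steel spindle of the paper-roll holder, so that the paper roll cannot ride off: slide it down over the rod until the sprung ball clicks into the groove inside the collar, stop there without pushing on past the click, and let go. Do not knock over or shove aside the standing porcelain (two sake bottles and a cup).

Things in the scene. Friction and masses are not known exactly. Their poses are not given: they have to be found in the camera images.
- collar: Retaining collar: plain aluminium tube, 56 mm outside diameter, 90 mm long, bore 32.4 mm, 0.22 to 0.35 kg, standing on end on the bench. Origin at its middle (45 mm above the bench), z along the bore; both ends alike. Inside, centred on the origin, a groove runs all round, 14 mm wide along the axis, 43 mm in diameter. The core and the cup may stand where it could stand.
- spindle: Fixed steel rod of the paper-roll holder, leaning 0.35 rad from upright towards its own -x, roughly towards the robot. Origin at its foot on its axis, 20 mm above the bench; z runs along the rod. 30 mm in diameter up to 203 mm along z, then tapered to 16 mm at the tip. Polished, slippery. The fixed paper roll on it, 110 mm in diameter, fills it from 30 to 95 mm along z.
- spindle_tip (a point): The rod's tip, on its axis, 215 mm from its foot; same axes as the spindle.
- ball_zone (a point): Point on the rod's axis 172 mm from its foot. A sprung steel ball of 7 mm radius sticks 5.5 mm out of the rod's -x side (underside of the lean) somewhere near it: its centre lies anywhere from 17 mm below to 17 mm above this point along the rod, differently every time and not reported; it must be felt. The click holds when the collar's middle is level with the ball's centre, within about 1 mm.
- ball (a joint): How far the ball is pressed in, m: 0 out (also in the groove), 0.002 to 0.004 under the collar's plain bore. Going down, the collar meets the ball with its middle about 50 mm above the ball's centre; pressing it in takes 8 to 15 N along the rod, then little drag until it springs out into the groove, which holds the collar's weight. Pushing on out takes as much; a collar pushed too far can be drawn back.
- bottle_a: White porcelain sake bottle with red-brown bands, 155 mm tall, 86 mm in diameter, standing at the back left; origin in the middle of its underside. Leave it alone.
- bottle_b: A second bottle like it, standing near the robot on the right. Leave it alone.
- cup: White porcelain cup without a handle, 68 mm across the rim, 50 mm tall, standing on the bench; origin in the middle of its underside. Leave it alone.
- core: Empty cardboard core: thin-walled brown tube, 62 mm outside diameter, 75 mm tall, standing on end; origin in the middle of its underside. A bystander.

How it is judged (in metres and radians):
On the way:
1. the collar's bore has been passed over the rod's tip, in line with the rod (x of collar in the frame of spindle between -0.004 and 0.004 m and y of collar in the frame of spindle between -0.004 and 0.004 m and angle between the z axis of collar and the z axis of spindle, either way round below 0.1 rad and z of collar in the frame of spindle between 0.12 and 0.252 m), for 0.1 s.
At the end, for the whole second after the job is handed in: The collar is on the rod, in line with it (4 mm, 0.1 rad), its middle 152 to 192 mm along the rod, so that it covers the ball, and the ball has sprung out into its groove (pressed in by less than 1 mm); the collar is released and at rest (x of collar in the frame of spindle between -0.004 and 0.004 m and y of collar in the frame of spindle between -0.004 and 0.004 m and angle between the z axis of collar and the z axis of spindle, either way round below 0.1 rad and z of collar in the frame of spindle between 0.152 and 0.192 m and value of joint ball below 0.001 m and velocity of joint ball below 0.01 m/s and linear speed of collar below 0.02 m/s); the robot touches nothing.
It fails at once if a sake bottle or the cup is tipped by more than 0.5 rad or shoved by more than 40 mm (angle between any of bottle_a, bottle_b, cup's own z axis and vertical above 0.5 rad or distance of any of bottle_a, bottle_b, cup from where it was at the start of the episode above 0.04 m).
It also fails if it takes over 51 s, if anything falls off the work surface, if the arm or the gripper's body presses on something with over 40 N, if the wrist force passes 120 N, or if a joint passes its speed limit or range.

### The arm

A 6-joint arm with a two-finger parallel gripper is mounted at the origin on the work surface. World frame = base frame: x ahead of the robot, y to its left, z up, the work surface at z = 0. Lengths are in mm, angles in rad, forces in N, time in s.
With the tool pointing down it reaches from about 300 to 775 mm from the base axis. Payload 14.6 kg.
Tool frame: the origin (TCP) lies at the very end of the fingers, on their centre line; the grasp point (between the pads) lies 19 mm behind it; z points along the fingers, y is the line along which they close (so a half turn about z gives the same grasp; the last joint's range is limited). The gripper opens to 94 mm and grips with 3 to 60 N. Pads are 16 mm wide; open, the fingers measure 119 mm over their backs; the gripper's body (75 mm by 177 mm) begins 78 mm behind the grasp point.
Start: joints at [1.137, 0.3, 1.521, -0, 1.321, -0.067], TCP at [197.243, 513.405, 205.446] pointing down, gripper open.
Joint ranges: [-3.03, 3.03], [-0.79, 2.21], [0.23, 2.52], [-1.04, 4.18], [0, 3.07], [-2.55, 2.55]. Speed limits (rad/s): [2.22, 2.22, 2.57, 3.14, 3.14, 3.14].

### API

Orientations are given as [roll, pitch, yaw] about the fixed x, y, z axes, in that order (R = Rz(yaw) Ry(pitch) Rx(roll)).
In Python, from cell import manip, camera, get_calibration gives the robot as it stands. The module is installed in compiled form; this text tells all that it offers.
- The arm moves only by the tool jog_arm, never from a script. Its argument "plan" is one flat list of numbers, 6 for each row, row after row: the shift along the world's x, y, z in m, then the turn, a rotation vector about the world's x, y, z in degrees. A call has 1 to 20 rows; each row is the pose to reach, as a shift and turn from the pose commanded when the call began; what a row does not reach only later rows make up. A row lasts 1/10 s, in which the tool goes at most 50 mm and 8.59 degrees, less where a joint would pass 70% of its speed; a pose out of reach is approached as far as the arm can. A call with a gripper value outside its range is refused whole. "claw" is the finger opening in m, from 0 to 0.094, set as the call begins (left out, the last holds). The fingers move at their own pace and stop on an object; "force" is the grip in N (left out, the last holds). Time passes only in rows, so rows that repeat a pose let the fingers close. It gives the time, the measured TCP pose, the force, the opening and the grip force at its end, in the units of the state.
- manip.read_state(): the state, without advancing time (a new reading comes with each control period).
- camera(name): name is "scene" or "top" or "wrist"; returns (picture, depth): 420x560x3 uint8, red, green, blue; 420x560 float32, mm along the optical axis (not along the pixel's ray), 0 where there is no reading.
- get_calibration(name): a dict with "fx", "fy", "cx", "cy" (pixels), "origin" and "attitude" of the camera in the world. Camera axes: x right, y down, z forward; pixel columns grow to the right and rows downward; lengths in mm; the calibration is good to about 2 mm. A picture is of the moment at which its call begins: read the wrist's pose just before it. get_calibration takes no time and is no camera call; for the wrist camera it gives the pose at the moment of the call.
- manip.sign_off(): hands the job in; it is judged then, once.
The state is a dict: "clock": time; "joints": joint angles; "qd": joint speeds; "effort": joint torques, N m; "eef_pos": TCP position; "eef_rot": TCP orientation; "wrist_force": force on the tool from outside, world axes, zero at the start; "moment": the same for the moment, N m; "finger_gap": finger opening in mm; "finger_force": force on a finger pad.
Only numpy, scipy, OpenCV 4.12 (cv2) and the standard library are available. Lean on these libraries where they do the work, as an engineer would, in place of code of your own. Each camera call takes 0.05 s, during which the arm holds its last target. There are 200 camera calls.

## Working session

There is one attempt and no reset: what is moved stays moved. The work goes in short steps, Python scripts to look and compute and a tool call to move; the robot and the scene stay as the last step left them, time stands still between calls to the robot, and variables do not carry over. Pictures are saved under pics/ and viewed, at most 10 in all, crops included, and the job is handed in when it is done.

Besides the shell and the picture viewer there is one more tool, called as name(argument=value, ...), one argument or row to a line, values as JSON. jog_arm: Moves the arm, as the interface text tells. Its arguments: {"type":"object","properties":{"plan":{"type":"array"},"claw":{"type":"number"},"force":{"type":"number"}},"required":["plan"]}

```bash
mkdir -p pics; cat > h.py <<'E'
import numpy as np, cv2
from cell import manip, camera, get_calibration
from scipy.spatial.transform import Rotation as R
def cal(n):
    c=get_calibration(n); return c
def cloud(n,c,d):
    v,u=np.mgrid[0:420,0:560]
    P=np.stack([(u-c['cx'])/c['fx']*d,(v-c['cy'])/c['fy']*d,d],-1)
    return P
E
python3 - <<'E'
from h import *
for n in("scene","top"):
    c=cal(n);p,d=camera(n);print(n,c);cv2.imwrite(f"pics/{n}0.png",p[...,::-1]);np.savez(f"{n}0.npz",p=p,d=d)
print(manip.read_state())
E
```

```text
scene {'fx': 387.6413057811739, 'fy': 387.6413057811739, 'cx': 283.0319057140158, 'cy': 213.3448132631374, 'origin': array([973.9018062 , 344.97886351, 806.21785547]), 'attitude': array([-2.42211641, -0.01008493,  2.24444905])}
top {'fx': 442.46764495516237, 'fy': 442.46764495516237, 'cx': 281.0071366303494, 'cy': 218.95185407527958, 'origin': array([ 400.84866359,  -22.91936005, 1169.75630971]), 'attitude': array([-3.03663809,  0.02245058, -1.58861365])}
{'clock': 0.1, 'joints': array([ 1.13738536e+00,  3.00417555e-01,  1.52149821e+00,  3.03051846e-06,
        1.32068463e+00, -6.65992884e-02]), 'qd': array([ 5.79289921e-05,  3.69697184e-04, -7.03608818e-04, -1.48367717e-04,
       -8.75813499e-04,  1.97207367e-03]), 'effort': array([ 1.92056441e-04, -5.32640469e+01, -3.53280544e+01,  7.08972942e-02,
        2.35706067e-02, -7.70133192e-05]), 'eef_pos': array([197.16023743, 513.20786898, 204.95075153]), 'eef_rot': array([-3.14058734e+00, -6.99942279e-05,  2.77478018e+00]), 'wrist_force': array([ 0.33061199,  0.24366252, -0.65646103]), 'moment': array([0.00436465, 0.02061425, 0.02893127]), 'finger_force': 0.0, 'finger_gap': 93.96706538912832}
```

View pics/scene0.png

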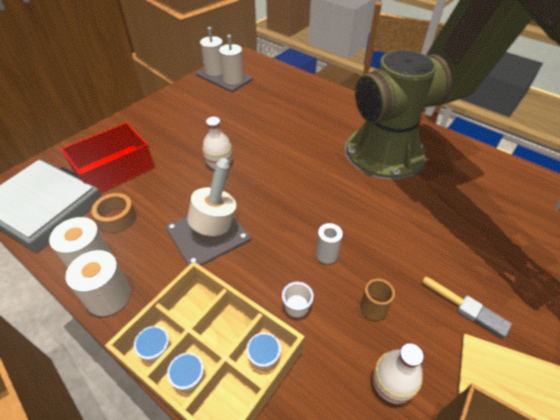

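View pics/top0.png

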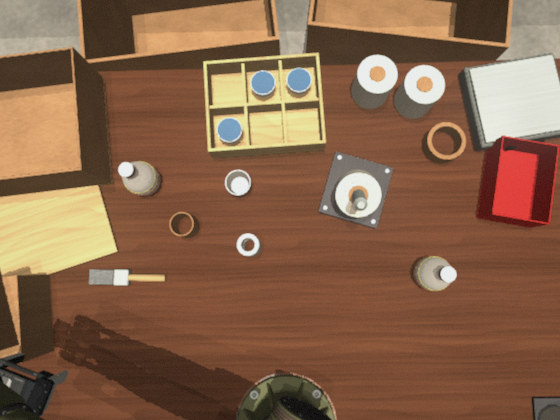

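The scene view has the collar at (329,243), the cup at (297,300), the core at (377,298) and the rod tip at (225,163). In the top view the collar is at (248,244), the cup at (238,183), the core at (182,224), the roll and rod at (358,193), and bottle_b at (435,272).

```bash
cat >> h.py <<'E'
def world(n,c,d):
    return cloud(n,c,d)@R.from_euler('xyz',c['attitude']).as_matrix().T+c['origin']
E
python3 - <<'E'
from h import *
from scipy.optimize import least_squares
W={}
for n in("scene","top"):
    z=np.load(n+"0.npz");W[n]=world(n,cal(n),z['d']);W[n][z['d']==0]=np.nan
for n,pts in dict(scene=dict(collar=(329,243),cup=(297,300),core=(377,298),tip=(225,163)),top=dict(collar=(248,244),cup=(238,183),core=(182,224),roll=(358,193),bb=(435,272),ba=(140,178))).items():
    for k,(u,v) in pts.items(): print(n,k,W[n][v,u].round(1))
def circ(P,r):
    # circle of known radius range from surface points
    f=lambda q:np.hypot(P[:,0]-q[0],P[:,1]-q[1])-q[2]
    return least_squares(f,[*P[:,:2].mean(0),r],loss='soft_l1').x
for n in W:
    w=W[n];bench=w[...,2]
    print(n,'bench z',np.nanmedian(w[(abs(w[...,0]-400)<40)&(abs(w[...,1]+0)<60)][:,2]))
box=dict(collar=(W['top'][244,248],45,80,100),core=(W['top'][224,182],45,65,85),cup=(W['top'][183,238],45,40,60))
for k,(c,r,a,b) in box.items():
    for n in W:
        w=W[n].reshape(-1,3);m=(np.hypot(w[:,0]-c[0],w[:,1]-c[1])<r)&(w[:,2]>a)&(w[:,2]<b)
        P=w[m]; print(k,n,m.sum(),P.mean(0).round(1) if m.sum() else'', ((P.max(0)+P.min(0))/2).round(1) if m.sum() else '',(P.max(0)-P.min(0)).round(0) if m.sum() else '')
c=W['top'][193,358]
A=[]
for n in W:
    w=W[n].reshape(-1,3);m=(np.hypot(w[:,0]-c[0],w[:,1]-c[1])<110)&(w[:,2]>60)&(w[:,2]<235)
    P=w[m]
    m=P[:,2]>135;Q=P[m];print(n,'rod pts',m.sum(),Q.min(0).round(),Q.max(0).round())
    A.append(Q)
def res(q,Q,o=0):
    a=np.array([-np.sin(.35)*np.cos(q[2]),-np.sin(.35)*np.sin(q[2]),np.cos(.35)])
    v=Q-[q[0],q[1],20];s=v@a;d=np.linalg.norm(v-np.outer(s,a),axis=1)
    r=np.where(s<203,15,15-(s-203)*7/12)
    return np.where(s<212,d-r,0)
for Q in (A[0],A[1],np.vstack(A)):
    o=least_squares(res,[c[0]+60,c[1],0],args=(Q,),loss='soft_l1')
    q=o.x;t=q[0]-215*np.sin(.35)*np.cos(q[2]),q[1]-215*np.sin(.35)*np.sin(q[2]);print(q.round(3),np.round(t,1),abs(o.fun).mean(),np.median(abs(res(q,Q))))
E
```

```text
scene collar [479.5  96.3  84.7]
scene cup [606.4 103.1   3.8]
scene core [482.2 243.5  -2.1]
scene tip [ 534.4 -165.9  221.6]
top collar [459.5  89.5   2.1]
top cup [623.1 114.4   5. ]
top core [516.1 265.    2.7]
top roll [ 562.1 -178.4  172.3]
top bb [ 379.8 -361.3  113.5]
top ba [621.4 343.7 106.9]
scene bench z -0.3152836739147915
top bench z 0.6265671847511385
collar scene 313 [457.6  84.7  88.2] [455.2  83.3  87.1] [59. 55. 14.]
collar top 279 [455.7  80.9  90.3] [455.3  81.1  87.9] [54. 54. 15.]
core scene 261 [511.3 251.8  72.1] [510.9 250.8  71.6] [61. 59. 13.]
core top 130 [513.9 255.6  74.1] [511.4 250.1  73.1] [61. 57. 16.]
cup scene 251 [616.2 109.6  47.5] [616.8 111.   46.4] [67. 67. 13.]
cup top 163 [621.6 112.   49.5] [618.4 109.4  48.7] [66. 68. 17.]
scene rod pts 488 [ 521. -197.  135.] [ 576. -160.  226.]
top rod pts 232 [ 520. -195.  138.] [ 575. -163.  227.]
[ 6.20774e+02 -1.75434e+02 -1.93000e-01] [ 548.4 -161.3] 3.9429195650523745 3.1488255492967756
[ 6.32819e+02 -1.94179e+02 -2.19000e-01] [ 560.9 -178.1] 2.0076374101111996 0.0
[ 6.26337e+02 -1.78626e+02 -1.46000e-01] [ 553.4 -167.9] 3.3543069264383125 1.7737217356381247
```

```bash
python3 - <<'E'
from h import *
from scipy.optimize import least_squares
A={}
for n in("scene","top"):
    z=np.load(n+"0.npz");w=world(n,cal(n),z['d']).reshape(-1,3)
    w=w[z['d'].ravel()>0]
    w=w[(abs(w[:,0]-550)<90)&(abs(w[:,1]+178)<90)];A[n]=w
    t=w[w[:,2]>214];print(n,len(t),np.median(t,0).round(1),((t.max(0)+t.min(0))/2).round(1),np.ptp(t,axis=0).round(1))
def axis(yaw):return np.array([-np.sin(.35)*np.cos(yaw),-np.sin(.35)*np.sin(yaw),np.cos(.35)])
def res(q,Q,P):
    a=axis(q[2]);v=Q-[q[0],q[1],20];d=np.linalg.norm(v-np.outer(v@a,a),axis=1)-15
    v=P-[q[0],q[1],20];e=np.linalg.norm(v-np.outer(v@a,a),axis=1)-55
    return np.r_[d,.3*e]
def go(ws,f):
    Q=np.vstack([w[(w[:,2]>145)&(w[:,2]<200)] for w in ws])
    q=np.array([610,-178,0.])
    for k in range(4):
        a=axis(q[2])
        P=np.vstack([w[(w[:,2]>40)&(w[:,2]<140)] for w in ws]);v=P-[q[0],q[1],20];s=v@a;d=np.linalg.norm(v-np.outer(s,a),axis=1)
        P=P[(s>36)&(s<88)&(abs(d-55)<15)] if f else P[:0]
        v=Q-[q[0],q[1],20];d=np.linalg.norm(v-np.outer(v@a,a),axis=1)
        o=least_squares(res,q,args=(Q[abs(d-15)<12],P),loss='soft_l1');q=o.x
    print(f,q.round(3),(q[:2]+215*axis(q[2])[:2]).round(1),len(o.fun),np.median(abs(o.fun)))
for f in(0,1):
    for ws in([A['scene']],[A['top']],A.values()):go(list(ws),f)
z=np.load("top0.npz");cv2.imwrite("pics/z.png",cv2.resize(z['p'][140:240,300:410,::-1],None,fx=5,fy=5,interpolation=cv2.INTER_CUBIC))
E
```

```text
scene 83 [ 535.9 -172.5  219.4] [ 533.6 -176.   220.2] [24.4 25.  12.2]
top 123 [ 533.5 -176.8  219.8] [ 534.  -177.5  220.4] [24.7 26.1 12.6]
0 [ 5.98426e+02 -1.95897e+02 -2.88000e-01] [ 527.7 -175. ] 284 0.6485952961108259
0 [ 6.00044e+02 -1.97697e+02 -2.88000e-01] [ 529.4 -176.8] 63 0.17473794697268374
0 [ 5.98730e+02 -1.96262e+02 -2.90000e-01] [ 528.1 -175.2] 347 0.73413733196079
1 [ 5.98106e+02 -1.97037e+02 -3.09000e-01] [ 527.9 -174.6] 1007 0.2558201974692494
1 [ 5.99740e+02 -1.98717e+02 -3.07000e-01] [ 529.5 -176.5] 172 0.07218251066092946
1 [ 5.98427e+02 -1.97289e+02 -3.09000e-01] [ 528.2 -174.9] 1177 0.2869435267104343
```

View pics/z.png

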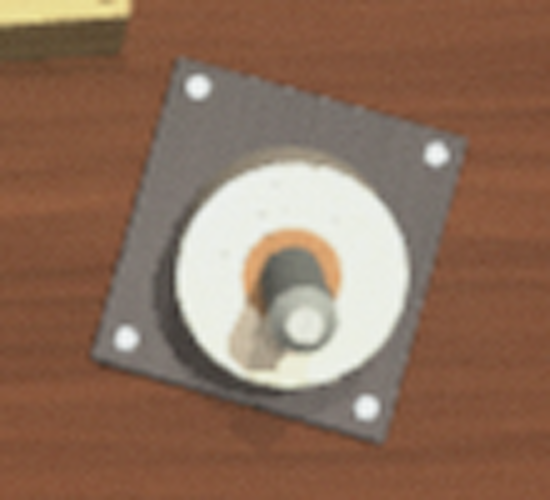

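The enlarged top view shows the plate turned by about -16° and the tip disc at (305,325) in the crop. That agrees with the fitted yaw of about -0.30. The tip is near (528.8,-176,222) and the collar at (455.3,81.5). Next I move above the collar with the tool yaw matched to the spindle.

jog_arm(
  plan=[0.045,-0.075,0,0,0,1,0.085,-0.145,0,0,0,3.7,0.258,-0.432,0,0,0,3.7,0.258,-0.432,0,0,0,3.7,0.258,-0.432,0,0,0,3.7,0.258,-0.432,0,0,0,3.7,0.258,-0.432,0,0,0,3.7,0.258,-0.432,0,0,0,3.7,0.258,-0.432,0,0,0,3.7,0.258,-0.432,0,0,0,3.7,0.258,-0.432,0,0,0,3.7,0.258,-0.432,0,0,0,3.7,0.258,-0.432,0,0,0,3.7,0.258,-0.432,0,0,0,3.7],
  claw=0.094,
)

```text
clock: 1.5
eef_pos: [454.7, 82.5, 205.5]
eef_rot: [3.142, -0.0, 2.841]
wrist_force: [0.1, 0.6, 0.0]
finger_gap: 94.1
finger_force: 0.0
```

```bash
python3 - <<'E'
from h import *
s=manip.read_state();c=cal("wrist");p,d=camera("wrist");print(s['clock'],s['eef_pos'],s['eef_rot'],c['origin'],c['attitude'],c['fx'])
cv2.imwrite("pics/w1.png",p[...,::-1]);np.savez("w1.npz",p=p,d=d)
w=world("wrist",c,d).reshape(-1,3);m=(d.ravel()>0)&(np.hypot(w[:,0]-455,w[:,1]-82)<45)&(w[:,2]>82)&(w[:,2]<97)
P=w[m];print(len(P),P.mean(0),(P.max(0)+P.min(0))/2,np.ptp(P,axis=0))
E
```

```text
1.5 [454.74073976  82.51424938 205.46271534] [ 3.14151647e+00 -1.27271831e-04  2.84112067e+00] [383.05026953 103.25276463 384.31635291] [2.88342661e+00 1.22588633e-03 1.27017501e+00] 343.9256743958411
2120 [452.43615513  81.84801292  89.27924577] [453.33580495  81.50653607  87.13662204] [55.72578692 55.22714118 10.13192633]
```

jog_arm(
  plan=[0,0,-0.05,0,0,0,0,0,-0.1,0,0,0,0,0,-0.13,0,0,0,0,0,-0.157,0,0,0,0,0,-0.157,0,0,0,0,0,-0.157,0,0,0],
)

```text
clock: 2.15
eef_pos: [455.4, 82.0, 49.2]
eef_rot: [3.142, 0.0, 2.84]
wrist_force: [0.3, 0.5, 1.2]
finger_gap: 94.0
finger_force: 0.0
```

jog_arm(
  plan=[0,0,0,0,0,0,0,0,0,0,0,0,0,0,0,0,0,0,0,0,0,0,0,0,0,0,0,0,0,0,0,0,0,0,0,0,0,0,0,0,0,0,0,0,0,0,0,0],
  claw=0.04,
  force=45,
)

```text
clock: 2.95
eef_pos: [455.5, 81.5, 48.7]
eef_rot: [3.141, 0.001, 2.839]
wrist_force: [0.1, 3.3, 5.2]
finger_gap: 56.7
finger_force: 45.0
```

```bash
python3 - <<'E'
from h import *
s=manip.read_state();print(s)
E
```

```text
{'clock': 2.95, 'joints': array([ 9.78296864e-02,  3.14668058e-01,  1.91163942e+00,  1.60542684e-04,
        9.14589067e-01, -1.17084621e+00]), 'qd': array([ 0.00024722, -0.00025042, -0.00091182, -0.00122015,  0.00128664,
       -0.00030631]), 'effort': array([-9.20618176e-01, -4.35903704e+01, -2.54117346e+01, -3.53322616e-01,
        1.37436669e-01, -4.04321137e-03]), 'eef_pos': array([455.51311079,  81.51584991,  48.73344761]), 'eef_rot': array([3.14120438e+00, 5.91615412e-04, 2.83937420e+00]), 'wrist_force': array([0.0983541 , 3.31565684, 5.15231209]), 'moment': array([ 0.36072965,  0.00186474, -0.01706796]), 'finger_force': 45.00144949648529, 'finger_gap': 56.732191761491826}
```

jog_arm(
  plan=[0,0,0.03,0,0,0,0,0,0.08,0,0,0,0,0,0.13,0,0,0,0,0,0.18,0,0,0,0,0,0.23,0,0,0,0.01,-0.035,0.243,-1.2,-3.8,0,0.02,-0.08,0.243,-2.4,-7.6,0,0.028,-0.125,0.243,-3.6,-11.5,0,0.036,-0.17,0.243,-4.8,-15.3,0,0.045,-0.215,0.243,-6.02,-19.13,0,0.0495,-0.235,0.243,-6.02,-19.13,0,0.0495,-0.2497,0.243,-6.02,-19.13,0,0.0495,-0.2497,0.243,-6.02,-19.13,0,0.0495,-0.2497,0.243,-6.02,-19.13,0,0.0495,-0.2497,0.243,-6.02,-19.13,0],
)

```text
clock: 4.45
eef_pos: [504.6, -167.5, 291.2]
eef_rot: [-3.141, 0.349, 2.84]
wrist_force: [0.6, 0.2, -3.8]
finger_gap: 57.0
finger_force: 45.0
```

```bash
python3 - <<'E'
from h import *
s=manip.read_state();print(s)
for n in("scene","top","wrist"):
    c=cal(n);p,d=camera(n);np.savez(f"{n}2.npz",p=p,d=d,w=world(n,c,d))
    print(n,c['origin'],c['attitude']);cv2.imwrite(f"pics/{n}2.png",p[...,::-1])
p=cv2.imread("pics/scene2.png");q=cv2.imread("pics/wrist2.png")
cv2.imwrite("pics/c2.png",np.hstack([cv2.resize(p[60:240,130:310],(400,400)),cv2.resize(q,(400,300))[:300].__class__(shape=(400,400,3),dtype=np.uint8)*0+np.pad(cv2.resize(q,(400,300)),((0,100),(0,0),(0,0)))]))
E
```

```text
{'clock': 4.45, 'joints': array([-4.07466735e-01, -1.24540787e-03,  1.70520197e+00,  3.99052104e-02,
        1.09040607e+00, -1.68895087e+00]), 'qd': array([ 3.54738148e-03, -1.44498055e-03, -3.09591609e-03,  7.26204961e-04,
        5.70577835e-06, -3.69963273e-03]), 'effort': array([-5.61079010e-01, -3.87432861e+01, -3.90834010e+01,  8.29646783e-02,
       -1.14509325e+00, -8.72357432e-04]), 'eef_pos': array([ 504.63141774, -167.51798873,  291.15465509]), 'eef_rot': array([-3.14073581,  0.34927952,  2.84019543]), 'wrist_force': array([ 0.55203068,  0.23060927, -3.83849885]), 'moment': array([0.10802879, 0.38466133, 0.04975403]), 'finger_force': 44.99840314267203, 'finger_gap': 56.97594440819953}
scene [973.9018062  344.97886351 806.21785547] [-2.42211641 -0.01008493  2.24444905]
top [ 400.84866359  -22.91936005 1169.75630971] [-3.03663809  0.02245058 -1.58861365]
wrist [ 378.73864137 -129.67901737  433.96350778] [2.53354815e+00 2.18228940e-03 1.26925221e+00]
```

View pics/c2.png

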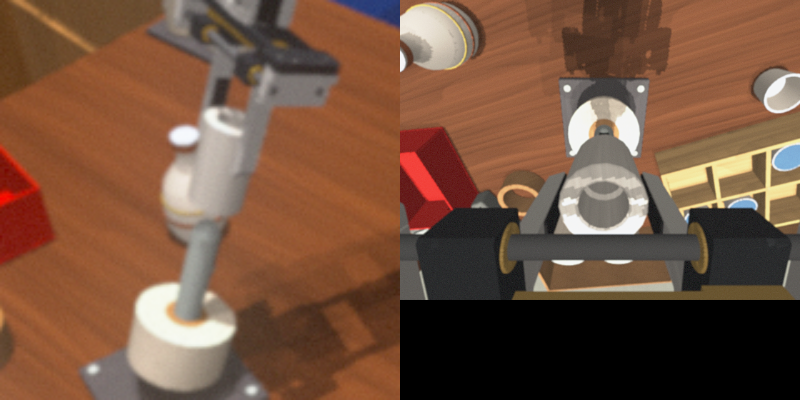

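The crop shows the collar gripped, tilted and roughly in line above the tip: the rod is at (200,240) and the collar axis runs from (225,120) to (215,205). I'll measure both axes in the same views.

```bash
cat > fit.py <<'E'
from h import *
from scipy.optimize import least_squares
def cyl(Q,p0,a0,r,ang=True):
    # axis: point p0 + (2 offsets), direction a0 + tilts
    e1=np.cross([0,1,0],a0);e1/=np.linalg.norm(e1);e2=np.cross(a0,e1)
    def ax(q):
        a=a0+(q[2]*e1+q[3]*e2 if ang else 0);return p0+q[0]*e1+q[1]*e2,a/np.linalg.norm(a)
    def f(q):
        p,a=ax(q);v=Q-p;return np.linalg.norm(v-np.outer(v@a,a),axis=1)-r
    q=np.zeros(4)
    for g in(10,5,3):
        k=abs(f(q))<g;Qs=Q;Q=Q[k];q=least_squares(f,q,loss='soft_l1').x
    p,a=ax(q);return p,a,len(Q),np.median(abs(f(q)))
def sel(w,p,a,lo,hi,r0,r1):
    v=w-p;s=v@a;d=np.linalg.norm(v-np.outer(s,a),axis=1);return w[(s>lo)&(s<hi)&(d>r0)&(d<r1)]
E
python3 - <<'E'
from fit import *
st=R.from_euler('xyz',[-3.14073581,0.34927952,2.84019543]).as_matrix()
tcp=np.array([504.63,-167.52,291.15]);tz=st[:,2];a=-tz
foot=np.array([599.1,-198,20]);ar=np.array([-.3271,.103,.9394])
print('tool axis',a,'y',st[:,1]);C=tcp+3.7*tz
for n in("scene","top","wrist"):
    z=np.load(n+"2.npz");w=z['w'].reshape(-1,3)[z['d'].ravel()>0]
    Q=sel(w,C,a,-40,40,20,40)
    # drop pads: closing direction
    v=(Q-C)@st[:,1];Q=Q[abs(v)<25]
    Pr=sel(w,foot,ar,110,198,8,24)
    for k,(X,p,d,r) in dict(col=(Q,C,a,28),rod=(Pr,foot+160*ar,ar,15)).items():
        if len(X)<40: print(n,k,len(X));continue
        P,A,m,e=cyl(X,p,d,r);P2,_,_,_=cyl(X,p,d,r,False)
        print(n,k,m,round(e,2),P.round(1),A.round(3),'fixed dir',(st.T@(P2-p)).round(1))
E
```

```text
tool axis [-0.32654003  0.10240808  0.93961918] y [ 2.97134639e-01  9.54835252e-01 -8.05106864e-04]
scene col 570 0.61 [ 504.4 -168.4  287.2] [-0.327  0.095  0.94 ] fixed dir [ 1.4 -0.9  0. ]
scene rod 402 0.57 [ 546.1 -180.4  169.9] [-0.329  0.107  0.938] fixed dir [1.  0.8 0. ]
top col 140 0.18 [ 505.6 -169.3  287.7] [-0.329  0.1    0.939] fixed dir [-0.2 -1.4  0. ]
top rod 52 0.15 [ 547.3 -182.   170.5] [-0.331  0.108  0.938] fixed dir [-0.8 -0.4 -0. ]
wrist col 2859 0.12 [ 503.8 -169.   287.1] [-0.327  0.1    0.94 ] fixed dir [ 1.7 -1.7  0. ]
wrist rod 257 0.39 [ 544.  -181.5  169.3] [-0.352  0.115  0.929] fixed dir [ 2.4 -0.9  0. ]
```

jog_arm(
  plan=[0.0023,0.0005,-0.0045,0,0,0,0.0039,0,-0.0092,0,0,0,0.0055,-0.0005,-0.0139,0,0,0,0.0071,-0.0011,-0.0186,0,0,0,0.0088,-0.0016,-0.0233,0,0,0,0.0104,-0.0021,-0.028,0,0,0,0.0104,-0.0021,-0.028,0,0,0,0.0104,-0.0021,-0.028,0,0,0],
)

```text
clock: 5.4
eef_pos: [515.2, -170.4, 263.5]
eef_rot: [-3.141, 0.35, 2.84]
wrist_force: [0.4, -0.7, -2.4]
finger_gap: 56.6
finger_force: 45.0
```

jog_arm(
  plan=[0.0007,-0.0002,-0.0019,0,0,0,0.0013,-0.0004,-0.0038,0,0,0,0.002,-0.0006,-0.0056,0,0,0,0.0026,-0.0008,-0.0075,0,0,0,0.0033,-0.001,-0.0094,0,0,0,0.0033,-0.001,-0.0094,0,0,0],
)

```text
clock: 6.0
eef_pos: [518.4, -171.4, 253.7]
eef_rot: [-3.141, 0.35, 2.84]
wrist_force: [0.1, 0.4, -3.3]
finger_gap: 57.1
finger_force: 45.0
```

```bash
cat > st.py <<'E'
from h import *
s=manip.read_state();T=R.from_euler('xyz',s['eef_rot']).as_matrix()
a=np.array([-.3271,.103,.9394]);foot=np.array([599.1,-198,20])
v=s['eef_pos']+3.7*T[:,2]-foot;z=v@a;e=v-z*a
print('t',s['clock'],'s',round(z,1),'off tool xy',(T.T@e)[:2].round(2),'F tool',(T.T@s['wrist_force']).round(1),'M tool',(T.T@s['moment']).round(2),s['eef_pos'].round(2),s['eef_rot'].round(4))
E
python3 st.py
```

```text
t 6.0 s 245.0 off tool xy [-0.35  1.16] F tool [1.1 0.4 3.1] M tool [-0.01  0.39 -0.03] [ 518.42 -171.38  253.71] [-3.1407  0.3496  2.8395]
```

jog_arm(
  plan=[0.0007,-0.0002,-0.0019,0,0,0,0.0013,-0.0004,-0.0038,0,0,0,0.0016,-0.0005,-0.0047,0,0,0,0.0016,-0.0005,-0.0047,0,0,0],
)

```text
clock: 6.4
eef_pos: [520.0, -171.9, 249.1]
eef_rot: [-3.141, 0.35, 2.84]
wrist_force: [0.1, -0.2, -3.5]
finger_gap: 56.9
finger_force: 45.0
```

```bash
python3 st.py
```

```text
t 6.4 s 240.1 off tool xy [-0.35  1.15] F tool [ 1.  -0.1  3.3] M tool [-0.02  0.37  0.01] [ 520.02 -171.89  249.12] [-3.1406  0.3497  2.8396]
```

jog_arm(
  plan=[0.0003,-0.0001,-0.0009,0,0,0,0.0007,-0.0002,-0.0019,0,0,0,0.001,-0.0003,-0.0028,0,0,0,0.0013,-0.0004,-0.0038,0,0,0,0.0013,-0.0004,-0.0038,0,0,0],
)

```text
clock: 6.9
eef_pos: [521.3, -172.3, 245.4]
eef_rot: [-3.141, 0.35, 2.84]
wrist_force: [1.0, -0.4, -4.1]
finger_gap: 56.9
finger_force: 45.0
```

```bash
python3 st.py
```

```text
t 6.9 s 236.1 off tool xy [-0.34  1.15] F tool [ 0.4 -0.   4.2] M tool [-0.04  0.37 -0.  ] [ 521.32 -172.3   245.37] [-3.1406  0.3498  2.8395]
```

jog_arm(
  plan=[0.0003,-0.0001,-0.0009,0,0,0,0.0007,-0.0002,-0.0019,0,0,0,0.001,-0.0003,-0.0028,0,0,0,0.0013,-0.0004,-0.0038,0,0,0,0.0013,-0.0004,-0.0038,0,0,0],
)

```text
clock: 7.4
eef_pos: [522.6, -172.7, 241.5]
eef_rot: [-3.141, 0.35, 2.84]
wrist_force: [-0.4, -0.1, -3.2]
finger_gap: 57.0
finger_force: 45.0
```

```bash
python3 st.py
```

```text
t 7.4 s 232.0 off tool xy [-0.28  1.17] F tool [ 1.5 -0.3  2.9] M tool [-0.02  0.34  0.06] [ 522.6  -172.68  241.51] [-3.1406  0.3497  2.8396]
```

jog_arm(
  plan=[0.0003,-0.0001,-0.0009,0,0,0,0.0007,-0.0002,-0.0019,0,0,0,0.001,-0.0003,-0.0028,0,0,0,0.0013,-0.0004,-0.0038,0,0,0,0.0013,-0.0004,-0.0038,0,0,0],
)

```text
clock: 7.9
eef_pos: [523.9, -173.1, 237.8]
eef_rot: [-3.141, 0.35, 2.84]
wrist_force: [-0.3, 1.0, -3.7]
finger_gap: 56.9
finger_force: 45.0
```

```bash
python3 st.py
```

```text
t 7.9 s 228.0 off tool xy [-0.28  1.21] F tool [1.8 0.9 3.3] M tool [-0.01  0.39  0.07] [ 523.92 -173.06  237.76] [-3.1407  0.3497  2.8396]
```

jog_arm(
  plan=[0.0003,-0.0001,-0.0009,0,0,0,0.0007,-0.0002,-0.0019,0,0,0,0.001,-0.0003,-0.0028,0,0,0,0.0013,-0.0004,-0.0038,0,0,0,0.0013,-0.0004,-0.0038,0,0,0],
)

```text
clock: 8.4
eef_pos: [525.2, -173.5, 233.9]
eef_rot: [-3.141, 0.35, 2.839]
wrist_force: [0.7, -0.6, -3.4]
finger_gap: 57.0
finger_force: 45.0
```

```bash
python3 st.py
```

```text
t 8.4 s 223.9 off tool xy [-0.23  1.18] F tool [ 0.3 -0.3  3.5] M tool [ 0.01  0.37 -0.02] [ 525.2  -173.49  233.91] [-3.1406  0.3497  2.8395]
```

jog_arm(
  plan=[0.0003,-0.0001,-0.0009,0,0,0,0.0007,-0.0002,-0.0019,0,0,0,0.001,-0.0003,-0.0028,0,0,0,0.0013,-0.0004,-0.0038,0,0,0,0.0013,-0.0004,-0.0038,0,0,0],
)

```text
clock: 8.9
eef_pos: [526.5, -173.9, 230.2]
eef_rot: [-3.141, 0.35, 2.84]
wrist_force: [-0.6, 1.0, -2.9]
finger_gap: 57.0
finger_force: 45.0
```

```bash
python3 st.py
```

```text
t 8.9 s 219.9 off tool xy [-0.23  1.2 ] F tool [1.8 0.7 2.4] M tool [-0.01  0.34 -0.01] [ 526.51 -173.89  230.15] [-3.1406  0.3498  2.8395]
```

jog_arm(
  plan=[0.0003,-0.0001,-0.0009,0,0,0,0.0007,-0.0002,-0.0019,0,0,0,0.001,-0.0003,-0.0028,0,0,0,0.0013,-0.0004,-0.0038,0,0,0,0.0013,-0.0004,-0.0038,0,0,0],
)

```text
clock: 9.4
eef_pos: [527.8, -174.3, 226.3]
eef_rot: [-3.141, 0.35, 2.84]
wrist_force: [-0.0, 1.3, -2.8]
finger_gap: 57.0
finger_force: 45.0
```

```bash
python3 st.py
```

```text
t 9.4 s 215.9 off tool xy [-0.2  1.2] F tool [1.3 1.3 2.5] M tool [-0.01  0.38 -0.01] [ 527.81 -174.29  226.34] [-3.1406  0.3497  2.8395]
```

jog_arm(
  plan=[0.0003,-0.0001,-0.0009,0,0,0,0.0007,-0.0002,-0.0019,0,0,0,0.001,-0.0003,-0.0028,0,0,0,0.0013,-0.0004,-0.0038,0,0,0,0.0013,-0.0004,-0.0038,0,0,0],
)

```text
clock: 9.9
eef_pos: [529.1, -174.7, 222.6]
eef_rot: [-3.141, 0.35, 2.84]
wrist_force: [-0.1, 0.5, -3.3]
finger_gap: 56.7
finger_force: 45.0
```

```bash
python3 st.py
```

```text
t 9.9 s 211.9 off tool xy [-0.17  1.25] F tool [1.4 0.5 3. ] M tool [-0.02  0.41  0.  ] [ 529.11 -174.65  222.55] [-3.1407  0.3498  2.8396]
```

jog_arm(
  plan=[0.0003,-0.0001,-0.0009,0,0,0,0.0007,-0.0002,-0.0019,0,0,0,0.001,-0.0003,-0.0028,0,0,0,0.0013,-0.0004,-0.0038,0,0,0,0.0013,-0.0004,-0.0038,0,0,0],
)

```text
clock: 10.4
eef_pos: [530.2, -175.0, 218.7]
eef_rot: [-3.141, 0.349, 2.84]
wrist_force: [-2.2, 0.8, -0.9]
finger_gap: 57.0
finger_force: 45.0
```

```bash
python3 st.py
```

```text
t 10.4 s 207.9 off tool xy [0.05 1.21] F tool [2.4 0.1 0. ] M tool [ 0.09  1.1  -0.03] [ 530.2  -175.04  218.74] [-3.1406  0.3492  2.8396]
```

jog_arm(
  plan=[0.0003,-0.0001,-0.0009,0,0,0,0.0007,-0.0002,-0.0019,0,0,0,0.001,-0.0003,-0.0028,0,0,0,0.0013,-0.0004,-0.0038,0,0,0,0.0013,-0.0004,-0.0038,0,0,0],
)

```text
clock: 10.9
eef_pos: [531.2, -175.5, 214.9]
eef_rot: [-3.14, 0.349, 2.84]
wrist_force: [-5.7, 0.5, -1.2]
finger_gap: 56.6
finger_force: 45.0
```

```bash
python3 st.py
```

```text
t 10.9 s 203.9 off tool xy [0.35 1.09] F tool [ 5.6 -1.2 -0.7] M tool [0.38 1.57 0.  ] [ 531.21 -175.47  214.91] [-3.1403  0.3486  2.8396]
```

jog_arm(
  plan=[0.0007,-0.0002,-0.0019,0,0,0,0.0013,-0.0004,-0.0038,0,0,0,0.0016,-0.0005,-0.0047,0,0,0,0.0016,-0.0005,-0.0047,0,0,0],
)

```text
clock: 11.3
eef_pos: [532.8, -176.0, 209.8]
eef_rot: [-3.14, 0.348, 2.84]
wrist_force: [-5.3, -0.5, -3.6]
finger_gap: 56.7
finger_force: 45.0
```

```bash
python3 st.py
```

```text
t 11.3 s 198.6 off tool xy [0.51 1.04] F tool [ 5.9 -2.   1.7] M tool [ 0.44  1.33 -0.  ] [ 532.8  -176.03  209.84] [-3.1403  0.3483  2.8396]
```

jog_arm(
  plan=[0.0007,-0.0002,-0.0019,0,0,0,0.0013,-0.0004,-0.0038,0,0,0,0.002,-0.0006,-0.0056,0,0,0,0.0026,-0.0008,-0.0075,0,0,0,0.0026,-0.0008,-0.0075,0,0,0],
)

```text
clock: 11.8
eef_pos: [535.3, -176.8, 202.1]
eef_rot: [-3.14, 0.348, 2.84]
wrist_force: [-4.7, -1.5, -5.7]
finger_gap: 57.3
finger_force: 45.0
```

```bash
python3 st.py
```

```text
t 11.8 s 190.4 off tool xy [0.66 1.07] F tool [ 5.7 -2.8  4. ] M tool [0.41 1.25 0.  ] [ 535.34 -176.8   202.13] [-3.1404  0.348   2.8396]
```

jog_arm(
  plan=[0.0007,-0.0002,-0.0019,0,0,0,0.0013,-0.0004,-0.0038,0,0,0,0.002,-0.0006,-0.0056,0,0,0,0.0026,-0.0008,-0.0075,0,0,0,0.0039,-0.0012,-0.0113,0,0,0,0.0046,-0.0014,-0.0132,0,0,0,0.0049,-0.0015,-0.0141,0,0,0,0.0049,-0.0015,-0.0141,0,0,0],
)

```text
clock: 12.6
eef_pos: [540.1, -178.3, 188.0]
eef_rot: [-3.14, 0.348, 2.84]
wrist_force: [-5.1, -0.0, -5.8]
finger_gap: 57.1
finger_force: 45.0
```

```bash
python3 st.py
```

```text
t 12.6 s 175.4 off tool xy [0.78 1.1 ] F tool [ 6.5 -1.5  3.8] M tool [0.54 1.31 0.01] [ 540.14 -178.28  188.  ] [-3.1404  0.3477  2.8396]
```

jog_arm(
  plan=[0.0003,-0.0001,-0.0009,0,0,0,0.0007,-0.0002,-0.0019,0,0,0,0.001,-0.0003,-0.0028,0,0,0,0.001,-0.0003,-0.0028,0,0,0],
)

```text
clock: 13.0
eef_pos: [541.1, -178.6, 185.2]
eef_rot: [-3.14, 0.348, 2.84]
wrist_force: [-6.6, -0.6, -4.4]
finger_gap: 56.7
finger_force: 45.0
```

```bash
python3 st.py
```

```text
t 13.0 s 172.5 off tool xy [0.79 1.13] F tool [ 7.3 -2.6  2.1] M tool [0.5  1.36 0.02] [ 541.12 -178.56  185.2 ] [-3.1404  0.3477  2.8396]
```

jog_arm(
  plan=[0.0003,-0.0001,-0.0009,0,0,0,0.0007,-0.0002,-0.0019,0,0,0,0.0007,-0.0002,-0.0019,0,0,0],
)

```text
clock: 13.3
eef_pos: [541.8, -178.8, 183.3]
eef_rot: [-3.14, 0.348, 2.84]
wrist_force: [-6.1, -0.5, -4.9]
finger_gap: 57.0
finger_force: 45.0
```

```bash
python3 st.py
```

```text
t 13.3 s 170.4 off tool xy [0.77 1.13] F tool [ 7.  -2.3  2.7] M tool [ 0.53  1.39 -0.04] [ 541.8  -178.77  183.3 ] [-3.1403  0.3477  2.8395]
```

Now 2 mm and then 1 mm steps, watching for the click.

jog_arm(
  plan=[0.0003,-0.0001,-0.0009,0,0,0,0.0007,-0.0002,-0.0019,0,0,0,0.0007,-0.0002,-0.0019,0,0,0],
)

```text
clock: 13.6
eef_pos: [542.4, -179.0, 181.3]
eef_rot: [-3.14, 0.348, 2.84]
wrist_force: [-6.7, 0.2, -3.9]
finger_gap: 56.9
finger_force: 45.0
```

```bash
python3 st.py
```

```text
t 13.6 s 168.4 off tool xy [0.81 1.14] F tool [ 7.4 -1.8  1.5] M tool [0.53 1.4  0.01] [ 542.45 -178.97  181.34] [-3.1403  0.3475  2.8396]
```

jog_arm(
  plan=[0.0003,-0.0001,-0.0009,0,0,0,0.0007,-0.0002,-0.0019,0,0,0,0.0007,-0.0002,-0.0019,0,0,0],
)

```text
clock: 13.9
eef_pos: [543.1, -179.1, 179.3]
eef_rot: [-3.14, 0.347, 2.84]
wrist_force: [-6.0, 0.0, -6.3]
finger_gap: 56.8
finger_force: 45.0
```

```bash
python3 st.py
```

```text
t 13.9 s 166.2 off tool xy [0.88 1.18] F tool [ 7.6 -1.8  4. ] M tool [0.56 1.36 0.03] [ 543.11 -179.13  179.28] [-3.1404  0.3473  2.8395]
```

jog_arm(
  plan=[0.0003,-0.0001,-0.0009,0,0,0,0.0003,-0.0001,-0.0009,0,0,0],
)

```text
clock: 14.1
eef_pos: [543.4, -179.2, 178.3]
eef_rot: [-3.14, 0.347, 2.84]
wrist_force: [-4.6, -0.8, -7.3]
finger_gap: 57.0
finger_force: 45.0
```

```bash
python3 st.py
```

```text
t 14.1 s 165.2 off tool xy [0.9  1.16] F tool [ 6.4 -2.1  5.4] M tool [0.54 1.25 0.02] [ 543.41 -179.25  178.32] [-3.1404  0.3473  2.8396]
```

jog_arm(
  plan=[0.0003,-0.0001,-0.0009,0,0,0,0.0003,-0.0001,-0.0009,0,0,0],
)

```text
clock: 14.3
eef_pos: [543.7, -179.3, 177.4]
eef_rot: [-3.14, 0.347, 2.84]
wrist_force: [-4.3, -0.8, -8.0]
finger_gap: 57.1
finger_force: 45.0
```

```bash
python3 st.py
```

```text
t 14.3 s 164.2 off tool xy [0.93 1.17] F tool [ 6.4 -2.1  6.2] M tool [ 0.53  1.21 -0.03] [ 543.72 -179.34  177.36] [-3.1404  0.3473  2.8395]
```

jog_arm(
  plan=[0.0003,-0.0001,-0.0009,0,0,0,0.0003,-0.0001,-0.0009,0,0,0],
)

```text
clock: 14.5
eef_pos: [544.1, -179.4, 176.4]
eef_rot: [-3.14, 0.347, 2.84]
wrist_force: [-3.0, -1.7, -11.1]
finger_gap: 56.8
finger_force: 45.0
```

```bash
python3 st.py
```

```text
t 14.5 s 163.1 off tool xy [0.95 1.19] F tool [ 6.  -2.5  9.7] M tool [ 0.56  1.14 -0.05] [ 544.05 -179.42  176.37] [-3.1405  0.3473  2.8395]
```

jog_arm(
  plan=[0.0003,-0.0001,-0.0009,0,0,0,0.0003,-0.0001,-0.0009,0,0,0],
)

```text
clock: 14.7
eef_pos: [544.4, -179.4, 175.5]
eef_rot: [-3.141, 0.347, 2.84]
wrist_force: [-2.8, -0.8, -14.2]
finger_gap: 57.4
finger_force: 45.0
```

```bash
python3 st.py
```

```text
t 14.7 s 162.1 off tool xy [0.9 1.3] F tool [ 7.1 -1.5 12.5] M tool [0.58 1.26 0.02] [ 544.45 -179.43  175.47] [-3.1406  0.3474  2.8395]
```

jog_arm(
  plan=[0.0003,-0.0001,-0.0009,0,0,0,0.0003,-0.0001,-0.0009,0,0,0],
)

```text
clock: 14.9
eef_pos: [545.1, -179.5, 175.0]
eef_rot: [-3.141, 0.348, 2.84]
wrist_force: [-2.6, -0.1, -15.3]
finger_gap: 57.0
finger_force: 45.0
```

```bash
python3 st.py
```

```text
t 14.9 s 161.5 off tool xy [0.48 1.43] F tool [ 7.6 -0.8 13.5] M tool [ 0.24  1.55 -0.01] [ 545.06 -179.48  175.04] [-3.1408  0.3483  2.8395]
```

jog_arm(
  plan=[0.0003,-0.0001,-0.0009,0,0,0,0.0003,-0.0001,-0.0009,0,0,0],
)

```text
clock: 15.1
eef_pos: [545.7, -179.6, 174.6]
eef_rot: [-3.141, 0.35, 2.839]
wrist_force: [-2.1, -0.5, -14.0]
finger_gap: 56.9
finger_force: 45.0
```

```bash
python3 st.py
```

```text
t 15.1 s 160.9 off tool xy [-0.03  1.48] F tool [ 6.6 -1.1 12.5] M tool [0.11 1.33 0.  ] [ 545.72 -179.64  174.65] [-3.1409  0.3496  2.8395]
```

jog_arm(
  plan=[0,0,0,0,0,0,0,0,0,0,0,0,0,0,0,0,0,0],
)

```text
clock: 15.4
eef_pos: [545.7, -179.7, 174.8]
eef_rot: [-3.141, 0.35, 2.839]
wrist_force: [-1.2, 0.7, -14.5]
finger_gap: 57.0
finger_force: 45.0
```

```bash
python3 st.py; python3 - <<'E'
from fit import *
s=manip.read_state();T=R.from_euler('xyz',s['eef_rot']).as_matrix();tcp=s['eef_pos'];C=tcp+3.7*T[:,2]
foot=np.array([599.1,-198,20]);ar=np.array([-.3271,.103,.9394]);
for n in("wrist","scene","top"):
    c=cal(n);p,d=camera(n);w=world(n,c,d).reshape(-1,3)[d.ravel()>0]
    Q=sel(w,C,-T[:,2],-40,40,20,40);Q=Q[abs((Q-C)@T[:,1])<25]
    P,A,m,e=cyl(Q,C,-T[:,2],28);print(n,m,round(e,2),P.round(1),A.round(3),'tilt vs rod',np.arccos(A@ar).round(3),'off tool',(T.T@(P-C)).round(1))
    top=sel(w,C,A,30,60,17.5,26.5);s_=(top-foot)@ar
    h=np.histogram(s_,np.arange(190,225,1));print(dict(zip(h[1],h[0])) if n!='top' else '')
    cv2.imwrite(f"pics/{n}3.png",p[...,::-1])
p=cv2.imread("pics/scene3.png");q=cv2.imread("pics/wrist3.png")
cv2.imwrite("pics/c3.png",np.hstack([cv2.resize(p[60:240,130:310],(400,400)),cv2.resize(q[100:420,120:440],(400,400))]))
E
```

```text
t 15.4 s 161.0 off tool xy [-0.08  1.43] F tool [ 6.3  0.3 13.1] M tool [-0.05  1.33  0.05] [ 545.72 -179.69  174.77] [-3.1408  0.3497  2.8395]
wrist 2859 0.13 [ 544.6 -181.1  170.6] [-0.326  0.1    0.94 ] tilt vs rod nan off tool [ 2.  -1.7  0. ]
{np.int64(190): np.int64(0), np.int64(191): np.int64(1), np.int64(192): np.int64(3), np.int64(193): np.int64(0), np.int64(194): np.int64(1), np.int64(195): np.int64(1), np.int64(196): np.int64(4), np.int64(197): np.int64(3), np.int64(198): np.int64(5), np.int64(199): np.int64(3), np.int64(200): np.int64(6), np.int64(201): np.int64(13), np.int64(202): np.int64(17), np.int64(203): np.int64(39), np.int64(204): np.int64(419), np.int64(205): np.int64(2311), np.int64(206): np.int64(1431), np.int64(207): np.int64(102), np.int64(208): np.int64(0), np.int64(209): np.int64(0), np.int64(210): np.int64(0), np.int64(211): np.int64(0), np.int64(212): np.int64(0), np.int64(213): np.int64(0), np.int64(214): np.int64(0), np.int64(215): np.int64(0), np.int64(216): np.int64(0), np.int64(217): np.int64(0), np.int64(218): np.int64(0), np.int64(219): np.int64(0)
[... 635 characters left out ...]
5), np.int64(205): np.int64(29), np.int64(206): np.int64(20), np.int64(207): np.int64(1), np.int64(208): np.int64(1), np.int64(209): np.int64(0), np.int64(210): np.int64(0), np.int64(211): np.int64(0), np.int64(212): np.int64(0), np.int64(213): np.int64(0), np.int64(214): np.int64(0), np.int64(215): np.int64(0), np.int64(216): np.int64(0), np.int64(217): np.int64(0), np.int64(218): np.int64(0), np.int64(219): np.int64(0), np.int64(220): np.int64(0), np.int64(221): np.int64(0), np.int64(222): np.int64(0), np.int64(223): np.int64(0)}
top 90 0.15 [ 546.7 -181.5  171.4] [-0.327  0.101  0.94 ] tilt vs rod nan off tool [-0.2 -1.4 -0. ]
<stdin>:7: RuntimeWarning: invalid value encountered in arccos
```

View pics/c3.png

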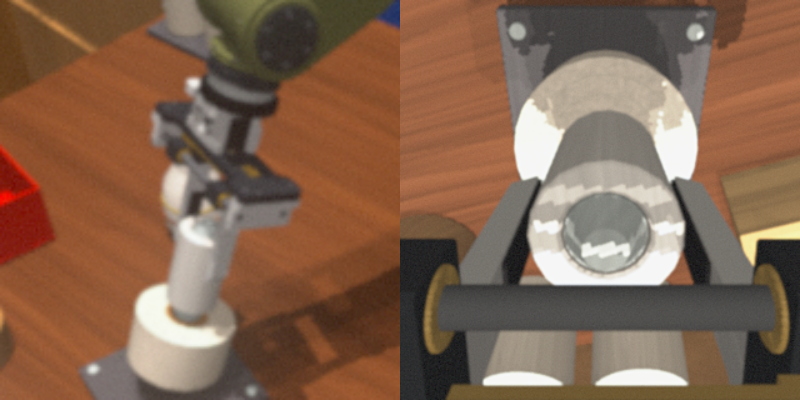

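The crop shows the collar seated over the rod, with the rod end visible in the bore at (605,235) and the collar axis in line. The collar's top is at s≈205.5, so its middle is at ≈160.5 and the grip hasn't slipped. The detent is now pulling it down, so I continue in 1 mm steps until the pull fades.

jog_arm(
  plan=[0.0003,-0.0001,-0.0009,0,0,0,0.0003,-0.0001,-0.0009,0,0,0],
)

```text
clock: 15.75
eef_pos: [546.3, -180.0, 174.3]
eef_rot: [-3.14, 0.351, 2.84]
wrist_force: [-0.8, -0.3, -13.4]
finger_gap: 56.7
finger_force: 45.0
```

```bash
python3 st.py
```

```text
t 15.75 s 160.4 off tool xy [-0.56  1.29] F tool [ 5.2 -0.5 12.4] M tool [ 0.02  0.96 -0.  ] [ 546.31 -180.02  174.33] [-3.1405  0.351   2.8396]
```

jog_arm(
  plan=[0.0003,-0.0001,-0.0009,0,0,0,0.0003,-0.0001,-0.0009,0,0,0],
)

```text
clock: 15.95
eef_pos: [546.9, -180.3, 173.9]
eef_rot: [-3.14, 0.352, 2.84]
wrist_force: [1.4, -0.6, -8.2]
finger_gap: 56.9
finger_force: 45.0
```

```bash
python3 st.py
```

```text
t 15.95 s 159.8 off tool xy [-1.05  1.25] F tool [ 1.4 -0.2  8.2] M tool [0.03 0.43 0.02] [ 546.94 -180.26  173.89] [-3.1404  0.3522  2.8395]
```

jog_arm(
  plan=[0.0002,-0.0001,-0.0005,0,0,0,0.0002,-0.0001,-0.0005,0,0,0,0.0002,-0.0001,-0.0005,0,0,0],
)

```text
clock: 16.25
eef_pos: [546.9, -180.3, 173.3]
eef_rot: [-3.14, 0.352, 2.84]
wrist_force: [-0.4, -0.4, -4.0]
finger_gap: 57.4
finger_force: 45.0
```

```bash
python3 st.py
```

```text
t 16.25 s 159.2 off tool xy [-0.84  1.24] F tool [ 1.6 -0.5  3.7] M tool [0.07 0.36 0.02] [ 546.93 -180.27  173.29] [-3.1404  0.3516  2.8396]
```

jog_arm(
  plan=[0.0002,-0.0001,-0.0005,0,0,0,0.0002,-0.0001,-0.0005,0,0,0,0.0002,-0.0001,-0.0005,0,0,0],
)

```text
clock: 16.55
eef_pos: [546.8, -180.2, 172.3]
eef_rot: [-3.141, 0.35, 2.84]
wrist_force: [-0.3, -0.4, -2.7]
finger_gap: 57.1
finger_force: 45.0
```

```bash
python3 st.py
```

```text
t 16.55 s 158.3 off tool xy [-0.4   1.24] F tool [ 1.1 -0.5  2.5] M tool [-0.01  0.34  0.07] [ 546.84 -180.24  172.31] [-3.1406  0.3504  2.8395]
```

Forces and moment are back to the free baseline at s≈158.3, so the ball is in the groove. Releasing.

jog_arm(
  plan=[0,0,0,0,0,0,0,0,0,0,0,0,0,0,0,0,0,0,0,0,0,0,0,0,0,0,0,0,0,0],
  claw=0.085,
)

```text
clock: 17.05
eef_pos: [546.8, -180.2, 172.3]
eef_rot: [-3.141, 0.35, 2.839]
wrist_force: [0.4, 0.5, -0.2]
finger_gap: 85.1
finger_force: 0.0
```

jog_arm(
  plan=[-0.0065,0.0021,0.0188,0,0,0,-0.0164,0.0052,0.047,0,0,0,-0.0294,0.0093,0.0845,0,0,0,-0.0425,0.0134,0.1221,0,0,0,-0.0556,0.0175,0.1597,0,0,0,-0.0556,0.0175,0.1597,0,0,0,-0.0556,0.0175,0.1597,0,0,0],
)

```text
clock: 17.75
eef_pos: [491.2, -162.7, 332.2]
eef_rot: [-3.14, 0.351, 2.84]
wrist_force: [0.1, -0.4, -0.2]
finger_gap: 84.9
finger_force: 0.0
```

```bash
python3 - <<'E'
from fit import *
foot=np.array([599.1,-198,20]);ar=np.array([-.3271,.103,.9394]);ar/=np.linalg.norm(ar);C=foot+158*ar
for n in("wrist","scene","top"):
    c=cal(n);p,d=camera(n);w=world(n,c,d).reshape(-1,3)[d.ravel()>0]
    Q=sel(w,C,ar,-40,40,20,36)
    P,A,m,e=cyl(Q,C,ar,28);print(n,m,round(e,2),'tilt',np.arccos(min(1,A@ar)).round(3),'off',(P-C).round(1))
    t=sel(w,C,A,35,60,17.5,26.5);print('top face s',np.median((t-foot)@ar).round(1),len(t))
    cv2.imwrite(f"pics/{n}4.png",p[...,::-1])
p=cv2.imread("pics/scene4.png");q=cv2.imread("pics/wrist4.png")
cv2.imwrite("pics/c4.png",np.hstack([cv2.resize(p[60:240,130:310],(400,400)),cv2.resize(q[100:420,120:440],(400,400))]))
print(manip.read_state()['wrist_force'])
E
```

```text
wrist 406 0.1 tilt 0.003 off [-2.8 -0.1 -0.9]
top face s 200.5 1229
scene 682 0.64 tilt 0.004 off [-2.   1.1 -0.8]
top face s 200.1 119
top 146 0.23 tilt 0.006 off [-0.8 -0.3 -0.3]
top face s 200.2 189
[ 0.88074901 -0.66757102 -0.24385241]
```

View pics/c4.png

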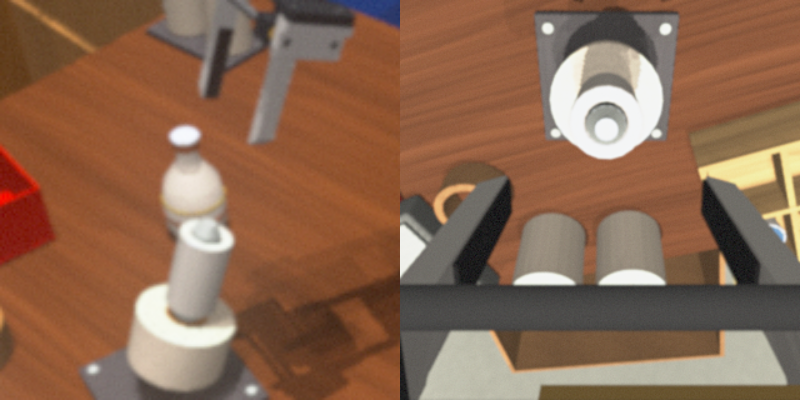

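The collar sits in line (tilt under 0.006). Its top is at s≈200.2, about 2.5 mm lower than the release pose implied. Either it slipped in the grip during the snap or it has gone past the click, so I'll regrip and feel.

jog_arm(
  plan=[0.013,-0.0041,-0.0376,0,0,0,0.0262,-0.0083,-0.0752,0,0,0,0.0393,-0.0124,-0.1128,0,0,0,0.0491,-0.0155,-0.141,0,0,0,0.0556,-0.0175,-0.1597,0,0,0,0.0556,-0.0175,-0.1597,0,0,0,0.0556,-0.0175,-0.1597,0,0,0],
)

```text
clock: 18.6
eef_pos: [546.6, -180.1, 171.9]
eef_rot: [-3.141, 0.349, 2.84]
wrist_force: [0.1, 0.4, 0.2]
finger_gap: 85.2
finger_force: 0.0
```

jog_arm(
  plan=[0,0,0,0,0,0,0,0,0,0,0,0,0,0,0,0,0,0,0,0,0,0,0,0,0,0,0,0,0,0,0,0,0,0,0,0],
  claw=0.04,
)

```text
clock: 19.2
eef_pos: [546.9, -180.2, 172.5]
eef_rot: [-3.141, 0.351, 2.84]
wrist_force: [-0.9, 0.4, 3.0]
finger_gap: 56.9
finger_force: 45.0
```

```bash
python3 st.py
```

```text
t 19.2 s 158.5 off tool xy [-0.51  1.25] F tool [-0.1  0.1 -3.2] M tool [-0.02  0.07 -0.03] [ 546.87 -180.25  172.53] [-3.1406  0.3507  2.8395]
```

jog_arm(
  plan=[-0.0003,0.0001,0.0009,0,0,0,-0.0003,0.0001,0.0009,0,0,0,-0.0003,0.0001,0.0009,0,0,0],
)

```text
clock: 19.5
eef_pos: [546.6, -180.2, 173.2]
eef_rot: [-3.141, 0.351, 2.84]
wrist_force: [2.8, -1.5, -0.4]
finger_gap: 56.8
finger_force: 45.0
```

```bash
python3 st.py
```

```text
t 19.5 s 159.2 off tool xy [-0.49  1.24] F tool [-2.8 -0.6  1.5] M tool [ 0.06 -0.39 -0.03] [ 546.63 -180.18  173.18] [-3.1405  0.3505  2.8396]
```

jog_arm(
  plan=[-0.0003,0.0001,0.0009,0,0,0,-0.0003,0.0001,0.0009,0,0,0,-0.0003,0.0001,0.0009,0,0,0],
)

```text
clock: 19.8
eef_pos: [546.3, -180.1, 174.0]
eef_rot: [-3.141, 0.35, 2.84]
wrist_force: [5.0, -2.4, -1.4]
finger_gap: 56.9
finger_force: 45.0
```

```bash
python3 st.py
```

```text
t 19.8 s 160.1 off tool xy [-0.45  1.23] F tool [-4.7 -0.8  3.2] M tool [ 0.15 -0.64 -0.01] [ 546.3  -180.09  174.  ] [-3.1406  0.3505  2.8395]
```

jog_arm(
  plan=[-0.0003,0.0001,0.0009,0,0,0,-0.0003,0.0001,0.0009,0,0,0,-0.0003,0.0001,0.0009,0,0,0],
)

```text
clock: 20.1
eef_pos: [546.0, -180.0, 174.9]
eef_rot: [-3.141, 0.35, 2.839]
wrist_force: [4.7, -3.0, -0.9]
finger_gap: 56.9
finger_force: 45.0
```

```bash
python3 st.py
```

```text
t 20.1 s 161.1 off tool xy [-0.44  1.24] F tool [-4.8 -1.4  2.8] M tool [ 0.09 -0.64  0.04] [ 545.98 -179.97  174.91] [-3.1406  0.3504  2.8395]
```

```bash
cat > chk.py <<'E'
from fit import *
foot=np.array([599.1,-198,20]);ar=np.array([-.3271,.103,.9394]);ar/=np.linalg.norm(ar);C=foot+158*ar
for n in("wrist","scene","top"):
    c=cal(n);p,d=camera(n);w=world(n,c,d).reshape(-1,3)[d.ravel()>0]
    Q=sel(w,C,ar,-35,38,20,36);Q=Q[abs((Q-C)@np.array([.297,.955,0]))<24]
    P,A,m,e=cyl(Q,C,ar,28);t=sel(w,P,A,38,56,17.5,26.5);tp=sel(w,P,A,52,62,0,6)
    print(n,m,'off',(P-C).round(1),'top s',np.median((t-foot)@ar).round(1),len(t),'tip s',np.median((tp-foot)@ar).round(1),len(tp))
E
python3 st.py;python3 chk.py
```

```text
t 20.1 s 161.1 off tool xy [-0.44  1.24] F tool [-4.8 -1.4  2.8] M tool [ 0.09 -0.64  0.04] [ 545.98 -179.97  174.91] [-3.1406  0.3504  2.8395]
wrist 2430 off [-2.8  0.3 -1. ] top s 202.8 5312 tip s 215.4 579
scene 334 off [-2.1  0.9 -0.8] top s 202.6 63 tip s 214.9 12
top 84 off [-0.8 -0.1 -0.3] top s 202.4 31 tip s nan 0
  return _methods._mean(a, axis=axis, dtype=dtype,
  ret = ret.dtype.type(ret / rcount)
```

jog_arm(
  plan=[-0.0003,0.0001,0.0009,0,0,0,-0.0003,0.0001,0.0009,0,0,0,-0.0003,0.0001,0.0009,0,0,0],
)

```text
clock: 20.55
eef_pos: [545.7, -179.9, 175.8]
eef_rot: [-3.141, 0.35, 2.84]
wrist_force: [4.3, -1.9, -0.2]
finger_gap: 56.8
finger_force: 45.0
```

```bash
python3 st.py
```

```text
t 20.55 s 162.0 off tool xy [-0.44  1.24] F tool [-4.3 -0.5  1.7] M tool [ 0.16 -0.7   0.  ] [ 545.66 -179.87  175.81] [-3.1405  0.3504  2.8395]
```

jog_arm(
  plan=[-0.0003,0.0001,0.0009,0,0,0,-0.0003,0.0001,0.0009,0,0,0,-0.0003,0.0001,0.0009,0,0,0],
)

```text
clock: 20.85
eef_pos: [545.3, -179.8, 176.7]
eef_rot: [-3.141, 0.35, 2.84]
wrist_force: [4.1, -2.6, -0.8]
finger_gap: 56.9
finger_force: 45.0
```

```bash
python3 st.py 2>/dev/null; python3 chk.py 2>/dev/null
```

```text
t 20.85 s 163.0 off tool xy [-0.44  1.23] F tool [-4.2 -1.3  2.4] M tool [ 0.16 -0.64 -0.03] [ 545.34 -179.78  176.7 ] [-3.1405  0.3503  2.8395]
wrist 2333 off [-2.8  0.3 -1. ] top s 204.7 5316 tip s 215.4 573
scene 332 off [-2.   1.1 -0.8] top s 204.3 70 tip s 215.2 12
top 81 off [-0.7 -0.  -0.2] top s 204.6 33 tip s nan 0
```

jog_arm(
  plan=[-0.0002,0.0001,0.0005,0,0,0,-0.0002,0.0001,0.0005,0,0,0,-0.0002,0.0001,0.0005,0,0,0],
)

```text
clock: 21.3
eef_pos: [545.2, -179.7, 177.2]
eef_rot: [-3.141, 0.35, 2.839]
wrist_force: [4.3, -2.4, -2.4]
finger_gap: 56.6
finger_force: 45.0
```

```bash
python3 st.py 2>/dev/null
```

```text
t 21.3 s 163.5 off tool xy [-0.43  1.26] F tool [-3.7 -1.   3.9] M tool [ 0.18 -0.75  0.01] [ 545.17 -179.69  177.19] [-3.1405  0.3504  2.8395]
```

jog_arm(
  plan=[-0.0002,0.0001,0.0005,0,0,0,-0.0002,0.0001,0.0005,0,0,0,-0.0002,0.0001,0.0005,0,0,0],
)

```text
clock: 21.6
eef_pos: [545.0, -179.6, 177.6]
eef_rot: [-3.14, 0.35, 2.84]
wrist_force: [7.1, -3.4, -2.5]
finger_gap: 56.7
finger_force: 45.0
```

```bash
python3 st.py 2>/dev/null
```

```text
t 21.6 s 163.9 off tool xy [-0.4   1.26] F tool [-6.4 -1.1  5. ] M tool [ 0.2  -0.88  0.04] [ 545.01 -179.64  177.6 ] [-3.1405  0.3505  2.8395]
```

jog_arm(
  plan=[-0.0002,0.0001,0.0005,0,0,0,-0.0002,0.0001,0.0005,0,0,0,-0.0002,0.0001,0.0005,0,0,0],
)

```text
clock: 21.9
eef_pos: [544.9, -179.6, 178.0]
eef_rot: [-3.14, 0.351, 2.839]
wrist_force: [8.5, -4.1, -5.3]
finger_gap: 57.0
finger_force: 45.0
```

```bash
python3 st.py 2>/dev/null
```

```text
t 21.9 s 164.3 off tool xy [-0.39  1.28] F tool [-7.  -1.4  8.1] M tool [ 0.33 -1.13  0.02] [ 544.87 -179.58  177.98] [-3.1405  0.3505  2.8395]
```

jog_arm(
  plan=[-0.0002,0.0001,0.0005,0,0,0,-0.0002,0.0001,0.0005,0,0,0,-0.0002,0.0001,0.0005,0,0,0],
)

```text
clock: 22.2
eef_pos: [544.8, -179.5, 178.3]
eef_rot: [-3.14, 0.351, 2.84]
wrist_force: [11.3, -4.6, -6.5]
finger_gap: 56.8
finger_force: 45.0
```

```bash
python3 st.py 2>/dev/null; python3 chk.py 2>/dev/null
```

```text
t 22.2 s 164.7 off tool xy [-0.39  1.28] F tool [-9.2 -1.  10.3] M tool [ 0.28 -1.47 -0.01] [ 544.75 -179.54  178.31] [-3.1404  0.3506  2.8395]
wrist 2281 off [-2.8  0.3 -1. ] top s 206.3 5286 tip s 215.4 560
scene 339 off [-2.1  1.2 -0.9] top s 206.1 74 tip s 215.6 10
top 83 off [-0.8 -0.1 -0.3] top s 206.0 32 tip s nan 0
```

The upward pull is now resisted (+7 N above the weight) with the top at 206. At the lower end, the ball pushes up with the tool at about 158.5. The groove's free window is therefore centred at a tool reading of about 161.6 (top ≈203). I'll lower it gently to the window's lower edge, so the ball takes the weight, and release without a drop.

jog_arm(
  plan=[0.0003,-0.0001,-0.0009,0,0,0,0.0006,-0.0002,-0.0018,0,0,0,0.0009,-0.0003,-0.0027,0,0,0,0.0012,-0.0004,-0.0035,0,0,0,0.0012,-0.0004,-0.0035,0,0,0,0.0012,-0.0004,-0.0035,0,0,0],
)

```text
clock: 22.95
eef_pos: [545.9, -179.9, 175.3]
eef_rot: [-3.14, 0.351, 2.84]
wrist_force: [5.7, -3.4, -1.4]
finger_gap: 57.0
finger_force: 45.0
```

```bash
python3 st.py 2>/dev/null
```

```text
t 22.95 s 161.4 off tool xy [-0.45  1.28] F tool [-5.6 -1.6  3.5] M tool [ 0.22 -0.88 -0.04] [ 545.87 -179.89  175.27] [-3.1404  0.3507  2.8395]
```

jog_arm(
  plan=[0.0002,-0.0001,-0.0005,0,0,0,0.0002,-0.0001,-0.0005,0,0,0,0.0002,-0.0001,-0.0005,0,0,0],
)

```text
clock: 23.25
eef_pos: [546.0, -180.0, 174.8]
eef_rot: [-3.14, 0.351, 2.84]
wrist_force: [5.1, -2.5, -1.4]
finger_gap: 56.8
finger_force: 45.0
```

```bash
python3 st.py 2>/dev/null; python3 chk.py 2>/dev/null
```

```text
t 23.25 s 160.9 off tool xy [-0.45  1.25] F tool [-4.8 -0.9  3.3] M tool [ 0.2  -0.76 -0.03] [ 546.02 -179.97  174.81] [-3.1404  0.3507  2.8395]
wrist 2423 off [-2.8  0.3 -1. ] top s 202.6 5292 tip s 215.4 586
scene 334 off [-2.   1.2 -0.8] top s 202.6 65 tip s 215.4 11
top 81 off [-0.7 -0.  -0.2] top s 202.0 35 tip s nan 0
```

jog_arm(
  plan=[0.0004,-0.0001,0.0002,0,0,0,0.0007,-0.0002,0.0003,0,0,0,0.0007,-0.0002,0.0003,0,0,0],
)

```text
clock: 23.7
eef_pos: [546.2, -179.9, 174.6]
eef_rot: [-3.141, 0.349, 2.84]
wrist_force: [1.2, -1.7, -3.1]
finger_gap: 56.7
finger_force: 45.0
```

```bash
python3 st.py 2>/dev/null
```

```text
t 23.7 s 160.6 off tool xy [-0.52  1.43] F tool [-0.5 -1.2  3.5] M tool [ 0.17 -0.04 -0.  ] [ 546.24 -179.85  174.55] [-3.1407  0.3489  2.8396]
```

jog_arm(
  plan=[0.0002,-0.0001,-0.0005,0,0,0,0.0002,-0.0001,-0.0005,0,0,0,0.0002,-0.0001,-0.0005,0,0,0],
)

```text
clock: 24.0
eef_pos: [546.5, -180.0, 174.1]
eef_rot: [-3.141, 0.349, 2.84]
wrist_force: [0.4, 0.0, -3.0]
finger_gap: 57.1
finger_force: 45.0
```

```bash
python3 st.py 2>/dev/null
```

```text
t 24.0 s 160.2 off tool xy [-0.67  1.41] F tool [0.7 0.2 3. ] M tool [ 0.02  0.3  -0.03] [ 546.53 -179.97  174.14] [-3.1408  0.3492  2.8395]
```

jog_arm(
  plan=[0.0002,-0.0001,-0.0005,0,0,0,0.0002,-0.0001,-0.0005,0,0,0,0.0002,-0.0001,-0.0005,0,0,0],
)

```text
clock: 24.3
eef_pos: [546.8, -180.1, 173.8]
eef_rot: [-3.141, 0.35, 2.84]
wrist_force: [0.1, 0.3, -3.4]
finger_gap: 57.4
finger_force: 45.0
```

```bash
python3 st.py 2>/dev/null
```

```text
t 24.3 s 159.7 off tool xy [-0.84  1.35] F tool [1.2 0.3 3.2] M tool [-0.04  0.46  0.02] [ 546.8  -180.12  173.8 ] [-3.1407  0.3495  2.8395]
```

The collar now floats with only its own weight on the wrist, so the ball is out. I continue down until the ball takes the weight.

jog_arm(
  plan=[0.0002,-0.0001,-0.0005,0,0,0,0.0002,-0.0001,-0.0005,0,0,0,0.0002,-0.0001,-0.0005,0,0,0],
)

```text
clock: 24.6
eef_pos: [547.0, -180.3, 173.4]
eef_rot: [-3.141, 0.35, 2.84]
wrist_force: [-2.3, 0.5, -2.8]
finger_gap: 56.6
finger_force: 45.0
```

```bash
python3 st.py 2>/dev/null
```

```text
t 24.6 s 159.3 off tool xy [-0.97  1.27] F tool [ 3.2 -0.2  1.8] M tool [-0.05  0.72 -0.02] [ 547.04 -180.27  173.41] [-3.1406  0.3497  2.8395]
```

jog_arm(
  plan=[0.0002,-0.0001,-0.0005,0,0,0,0.0002,-0.0001,-0.0005,0,0,0,0.0002,-0.0001,-0.0005,0,0,0],
)

```text
clock: 24.9
eef_pos: [547.2, -180.4, 172.9]
eef_rot: [-3.141, 0.35, 2.84]
wrist_force: [-3.2, 1.4, -0.3]
finger_gap: 56.7
finger_force: 45.0
```

```bash
python3 st.py 2>/dev/null;  python3 chk.py 2>/dev/null
```

```text
t 24.9 s 158.7 off tool xy [-0.98  1.24] F tool [ 3.4  0.3 -0.9] M tool [0.01 1.08 0.04] [ 547.22 -180.36  172.9 ] [-3.1406  0.3497  2.8396]
wrist 2567 off [-2.5  0.2 -0.9] top s 200.4 5285 tip s 215.4 612
scene 331 off [-1.7  1.3 -0.7] top s 200.1 65 tip s 215.4 10
top 77 off [-0.4 -0.2 -0.1] top s 199.8 29 tip s nan 0
```

The ball takes the weight at the same height where the collar rested before (top ≈200.2), only about 0.5 mm past first contact. That rest was therefore in the groove. I back up 0.3 mm and release.

jog_arm(
  plan=[-0.0001,0,0.0003,0,0,0,-0.0001,0,0.0003,0,0,0,-0.0001,0,0.0003,0,0,0],
)

```text
clock: 25.35
eef_pos: [547.2, -180.4, 173.2]
eef_rot: [-3.141, 0.35, 2.84]
wrist_force: [-3.7, 0.8, -1.5]
finger_gap: 57.0
finger_force: 45.0
```

jog_arm(
  plan=[0,0,0,0,0,0,0,0,0,0,0,0,0,0,0,0,0,0,0,0,0,0,0,0,0,0,0,0,0,0],
  claw=0.085,
)

```text
clock: 25.85
eef_pos: [547.4, -180.5, 173.4]
eef_rot: [-3.141, 0.35, 2.84]
wrist_force: [0.6, -0.6, -0.5]
finger_gap: 84.9
finger_force: 0.0
```

jog_arm(
  plan=[-0.0065,0.0021,0.0188,0,0,0,-0.0164,0.0052,0.047,0,0,0,-0.0294,0.0093,0.0845,0,0,0,-0.0425,0.0134,0.1221,0,0,0,-0.0556,0.0175,0.1597,0,0,0,-0.0556,0.0175,0.1597,0,0,0,-0.0556,0.0175,0.1597,0,0,0,-0.0556,0.0175,0.1597,0,0,0],
)

```text
clock: 26.65
eef_pos: [491.6, -162.9, 331.5]
eef_rot: [-3.141, 0.348, 2.839]
wrist_force: [0.2, -0.2, -0.7]
finger_gap: 84.7
finger_force: 0.0
```

```bash
python3 st.py;python3 chk.py 2>/dev/null
```

```text
t 26.65 s 327.7 off tool xy [-0.55  1.22] F tool [-0.  -0.1  0.7] M tool [0.03 0.14 0.  ] [ 491.56 -162.85  331.52] [-3.1408  0.3481  2.8394]
wrist 355 off [-2.8 -0.1 -1. ] top s 200.5 1411 tip s 215.4 138
scene 342 off [-1.9  1.1 -0.8] top s 200.2 111 tip s 215.5 9
top 95 off [-0.8 -0.2 -0.3] top s 200.6 184 tip s 215.1 24
```

The collar rests at the same height again (middle ≈155.4 mm, in line), held by the ball, and the gripper is clear.

```bash
python3 -c "
from cell import manip;print(manip.sign_off())"
```

```text
the job is handed in; nothing more can be done
None
```

The collar is on the spindle, in line with the rod, its middle about 155 mm along it, released and at rest; by feel the ball is in the groove. I once let go with it a little low and had to regrip to check the click; the job is handed in at about 27 s, with no verdict returned.

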